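Find the heavier clock weight and present it over the dial

TASK

Two clock weights that look the same stand in felt-lined trays; one is fully filled and heavier. Lift the one in the red tray well clear and feel its weight, stand it back in its tray, then lift the one in the blue tray and compare; finish holding the heavier one in the gripper, upright and still, with its underside about 10 cm above the middle of the copper clock dial, while the lighter one stands upright in its own tray. Do not touch the dial, do not tip a weight over or set it down outside its own tray, and leave the hammer, bowl and tin where they are.

Things in the scene. Friction and masses are not known exactly. Their poses are not given: they have to be found in the camera images.
- red_tray_weight_centre (a point): The clock weight that starts in the red tray: upright copper cylinder 40 mm in diameter and 66 mm tall with a flat brass top and, on top of that, a brass stud 8 mm in diameter and 8 mm high (74 mm in all). This point is the centre of the cylinder, 33 mm above its underside; z is its axis, up. It weighs about 0.2 kg or about 0.5 kg, and which weight is the heavier changes from start to start and cannot be seen; the difference is at least 0.2 kg.
- blue_tray_weight_centre (a point): The clock weight that starts in the blue tray: same as the other, upright copper cylinder 40 mm in diameter and 66 mm tall with a flat brass top and, on top of that, a brass stud 8 mm in diameter and 8 mm high (74 mm in all). This point is the centre of the cylinder, 33 mm above its underside; z is its axis, up. Same possible masses; exactly one of the two is the heavier.
- red_tray_weight: The same weight as the point of this name; origin at the centre of its underside.
- blue_tray_weight: The same weight as the point of this name; origin at the centre of its underside.
- red_tray_middle (a point): Middle of the red felt floor, 4 mm above the bench, of a fixed square wooden tray 110 mm wide (94 mm inside) whose rim stands 9 mm above the bench.
- blue_tray_middle (a point): The same point of the other fixed tray, of the same sizes, with a blue felt floor.
- red_tray: The tray with red felt; origin at the centre of its underside, on the bench; its sides lie along its own x and y, turned up to 0.4 rad from the bench's.
- blue_tray: The tray with blue felt; origin at the centre of its underside, on the bench; its sides lie along its own x and y, turned up to 0.4 rad from the bench's.
- dial_middle (a point): Middle of the face of the copper clock dial, 17 mm above the bench. The dial is a disc 180 mm in diameter lying face up on a wooden rest, fixed; z is up.
- dial: The copper clock dial with its rest; origin on the bench below its middle.
- hammer: Bystander: hammer lying on the bench, about 260 mm long and 26 mm high, its head 90 mm across at one end. Origin on the bench below the middle of its length, which runs along its own x.
- copper_bowl: Bystander: small copper bowl, 76 mm across, 40 mm high; origin at the centre of its underside.
- polish_tin: Bystander: white tin with an orange band, 56 mm in diameter, 70 mm high; origin at the centre of its underside.

How it is judged (in metres and radians):
On the way, in this order (a step that is already met when the one before it is completed fails the run):
1. the red tray's weight is held at least 40 mm above its tray while the blue tray's weight stands in its tray (height (world z) of red_tray_weight_centre above 0.077 m and contact force between the fingers and red_tray_weight above 1 N and horizontal distance between blue_tray_weight_centre and blue_tray_middle below 0.04 m and height (world z) of blue_tray_weight_centre below 0.045 m and angle between blue_tray_weight_centre's own z axis and vertical below 0.12 rad and linear speed of blue_tray_weight below 0.03 m/s and contact force between the fingers and blue_tray_weight below 0.1 N), for 0.2 s.
2. the blue tray's weight is held at least 40 mm above its tray while the red tray's weight stands released in its own tray (height (world z) of blue_tray_weight_centre above 0.077 m and contact force between the fingers and blue_tray_weight above 1 N and horizontal distance between red_tray_weight_centre and red_tray_middle below 0.04 m and height (world z) of red_tray_weight_centre below 0.045 m and angle between red_tray_weight_centre's own z axis and vertical below 0.12 rad and linear speed of red_tray_weight below 0.03 m/s and contact force between the fingers and red_tray_weight below 0.1 N), for 0.2 s.
At the end, for the whole second after the job is handed in: The heavier weight is held, still, within 0.2 rad of upright, underside 60 to 140 mm above the dial's face, axis within 35 mm of its middle; the lighter stands released, upright (0.12 rad), within 40 mm of its own tray's middle, pressing on it with 0.8 to 3.5 N (the heavier presses more) (((z of red_tray_weight_centre in the frame of dial_middle between 0.093 and 0.173 m and horizontal distance between red_tray_weight_centre and dial_middle below 0.035 m and angle between red_tray_weight_centre's own z axis and vertical below 0.2 rad and linear speed of each of red_tray_weight, blue_tray_weight below 0.03 m/s and contact force between the fingers and red_tray_weight above 1 N and horizontal distance between blue_tray_weight_centre and blue_tray_middle below 0.04 m and height (world z) of blue_tray_weight_centre below 0.045 m and angle between blue_tray_weight_centre's own z axis and vertical below 0.12 rad and contact force between the fingers and blue_tray_weight below 0.1 N and contact force between blue_tray_weight and blue_tray between 0.8 and 3.5 N) or (z of blue_tray_weight_centre in the frame of dial_middle between 0.093 and 0.173 m and horizontal distance between blue_tray_weight_centre and dial_middle below 0.035 m and angle between blue_tray_weight_centre's own z axis and vertical below 0.2 rad and linear speed of each of blue_tray_weight, red_tray_weight below 0.03 m/s and contact force between the fingers and blue_tray_weight above 1 N and horizontal distance between red_tray_weight_centre and red_tray_middle below 0.04 m and height (world z) of red_tray_weight_centre below 0.045 m and angle between red_tray_weight_centre's own z axis and vertical below 0.12 rad and contact force between the fingers and red_tray_weight below 0.1 N and contact force between red_tray_weight and red_tray between 0.8 and 3.5 N))); the arm keeps its last pose, push and grip.
It fails at once if a weight is tipped over (0.6 rad) (angle between any of red_tray_weight_centre, blue_tray_weight_centre's own z axis and vertical above 0.6 rad).
It fails at once if a weight is set down anywhere but in its own tray (below 45 mm, over 60 mm from that tray's middle) ((height (world z) of red_tray_weight_centre below 0.045 m and horizontal distance between red_tray_weight_centre and red_tray_middle above 0.06 m) or (height (world z) of blue_tray_weight_centre below 0.045 m and horizontal distance between blue_tray_weight_centre and blue_tray_middle above 0.06 m)).
It fails at once if the dial is touched (contact force between dial and anything else above 1 N).
It fails at once if the hammer, bowl or tin is moved by more than 20 mm (distance of any of hammer, copper_bowl, polish_tin from where it was at the start of the episode above 0.02 m).
It also fails if it takes over 72 s, if anything falls off the work surface, if the arm or the gripper's body presses on something with over 40 N, if the wrist force passes 120 N, or if a joint passes its speed limit or range.

ROBOT

A 7-joint arm with a two-finger parallel gripper is mounted at the origin on the work surface. World frame = base frame: x ahead of the robot, y to its left, z up, the work surface at z = 0. Lengths are in m, angles in degrees, forces in N, time in s.
With the tool pointing down it reaches from about 0.4 to 0.85 m from the base axis. Payload 4.5 kg.
Tool frame: the origin (TCP) lies at the very end of the fingers, on their centre line; the grasp point (between the pads) lies manip.tcp_to_grasp behind it (manip.tcp_to_grasp is the distance from the TCP to the grasp point, in m); x points along the fingers, z is the direction in which the jaws open and shut, and the axes are right-handed (so a half turn about x gives the same grasp; the last joint's range is limited). The gripper opens to 85 mm and grips with 20 to 120 N. Pads are 22 mm wide; open, the fingers measure 114 mm over their backs; the gripper's body (76 mm by 85 mm) begins 54 mm behind the grasp point. The pads swing forward as they close: fully open they stand 13 mm farther back than shut.
Start: joints at [-63.438, 39.483, -11.15, 89.685, 9.013, 51.709, -12.324], TCP at [0.26, 0.568, 0.231] pointing down, gripper open.
Joint ranges: [-172.22, 172.22], [-26.19, 119.32], [-84.43, 86.54], [7.71, 146.69], [-57.33, 237.33], [2.42, 119.75], [-152.13, 152.13]. Speed limits (degrees/s): [147.25, 147.25, 180, 180, 180, 180, 180].

INTERFACE

Orientations are given as a 3x3 rotation matrix whose columns are the frame's x, y, z axes.
In Python, from station import manip gives the robot as it stands.
- The arm moves only by the shell command python3 -m creep 'ROWS'. ROWS is JSON, a list of rows, each an object of numbers: "x", "y", "z": the shift along the tool's x, y, z as a fraction of full scale; "wx", "wy", "wz": the turn, a rotation vector about the tool's x, y, z as a fraction of full scale; "jaw": the closure in counts, from 0 (fully open) to 255 (shut). In form: [{"x": .., "y": .., "z": .., "wx": .., "wy": .., "wz": .., "jaw": ..}, ...]. A call has 1 to 8 rows; each row is the pose to reach, as a shift and turn from the pose commanded when the call began, along the tool's axes at that moment; what a row does not reach only later rows make up. Full scale, the value 1, is 0.2 m for a shift and pi/2 rad for a turn. A row lasts 1/10 s, in which the tool goes at most 50 mm and 8.59 degrees, less where a joint would pass 70% of its speed; a pose out of reach is approached as far as the arm can. A call with a number of a shift or a turn outside -1 to 1 is refused whole. A call with a gripper value outside its range is refused whole. The fingers move at their own pace and stop on an object; the grip force is fixed at half the most. Time passes only in rows, so rows that repeat a pose let the fingers close. It gives the time, the measured TCP pose, the force and the opening at its end, in the units of the state.
- manip.get_obs(): the state, without advancing time (a new reading comes with each control period).
- manip.get_image(name): name is "scene" or "top" or "wrist"; returns a dict with "color" (480x640x3 uint8, blue, green, red), "fx", "fy", "cx", "cy" (pixels), "rvec" (rotation vector, rad) and "tvec" (3), from world to camera coordinates, as OpenCV has them. Camera axes: x right, y down, z forward; pixel columns grow to the right and rows downward; lengths in m; the calibration is good to about 2 mm. The wrist camera is an equidistant fisheye: a pixel r from the principal point sees the ray r / f radians off the axis. A picture is of the moment at which its call begins. There is no depth.
- manip.finish_job(): hands the job in, once; it reports no verdict.
The state is a dict: "t": time; "q": joint angles; "joint_velocities": joint speeds; "effort": joint torques, N m; "position": TCP position; "tool_rot": TCP orientation; "wrist_force": force on the tool from outside, world axes, zero at the start; "ft_torque": the same for the moment, N m; "grip_width": finger opening in m.
Only numpy, scipy, OpenCV 4.12 (cv2) and the standard library are available. Lean on these libraries where they do the work, as an engineer would, in place of code of your own. Each camera call takes 0.05 s, during which the arm holds its last target.

## Working session

There is one attempt and no reset: what is moved stays moved. The work goes in short steps, Python scripts to look and compute and a shell command to move; the robot and the scene stay as the last step left them, time stands still between calls to the robot, and variables do not carry over. Pictures are saved under pics/ and viewed, and the job is handed in when it is done.

```bash
ls; mkdir -p pics; python3 - <<'E'
from station import manip
import cv2,numpy as np
o=manip.get_obs();print(o, manip.tcp_to_grasp)
import pickle
for n in ["scene","top","wrist"]:
    im=manip.get_image(n); cv2.imwrite(f"pics/{n}0.png",im["color"]); pickle.dump(im,open(f"{n}0.pkl","wb"))
    print(n,[im[k] for k in("fx","fy","cx","cy","rvec","tvec")])
E
```

```text
pics
{'t': 0.0, 'q': array([-63.43885923,  39.53297191, -11.14535515,  89.74449868,
         9.01246861,  51.70997021, -12.32337083]), 'joint_velocities': array([-0.01075253, -0.08457304, -0.02941737, -0.07287306,  0.09013586,
       -0.02701331,  0.00866545]), 'effort': array([ 2.45478560e-05, -5.39605021e+01, -1.26665197e+00, -1.58540368e+01,
        9.09197173e-03,  9.41041246e-03,  1.47742571e-05]), 'position': array([0.2601906 , 0.56755316, 0.23048832]), 'tool_rot': array([[-6.49621192e-04, -9.09101705e-01,  4.16573725e-01],
       [-1.72365158e-03,  4.16574212e-01,  9.09100080e-01],
       [-9.99998304e-01, -1.27457283e-04, -1.83759003e-03]]), 'wrist_force': array([-1.01674005, -0.10062036,  0.04626782]), 'ft_torque': array([-0.02075747, -0.0405244 ,  0.03818675]), 'grip_width': 0.08548416125041451} 0.0187
scene [527.2142399146799, 527.2142399146799, 310.17515877259825, 236.62421810048878, array([ 2.13766025,  0.79756714, -0.37981021]), array([-0.45175429, -0.19821916,  1.31563232])]
top [462.3973297747306, 462.3973297747306, 312.4274511141859, 242.427357711574, array([ 2.1430477 , -2.0950736 ,  0.19629707]), array([-0.00215331,  0.61299062,  0.72411975])]
wrist [371.64829954431775, 371.64829954431775, 322.70793241640877, 242.1385730927029, array([-2.39711471, -1.53886316, -0.25693958]), array([-0.62579789, -0.04286296,  0.38201607])]
```

View pics/top0.png

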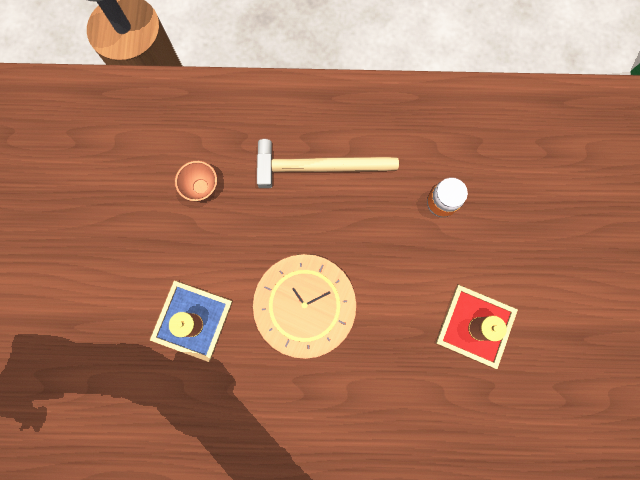

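View pics/scene0.png

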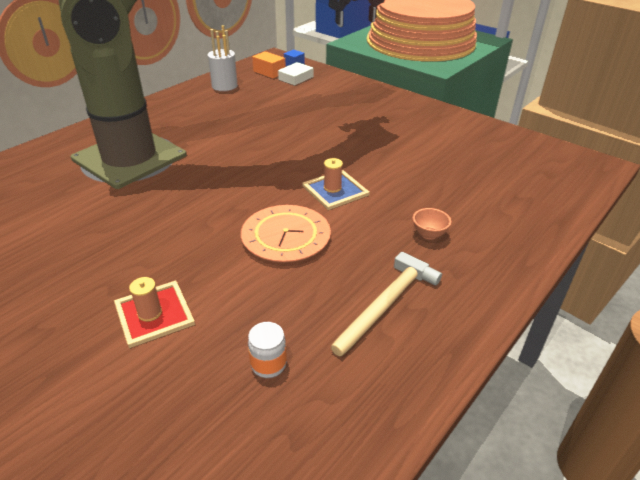

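View pics/wrist0.png

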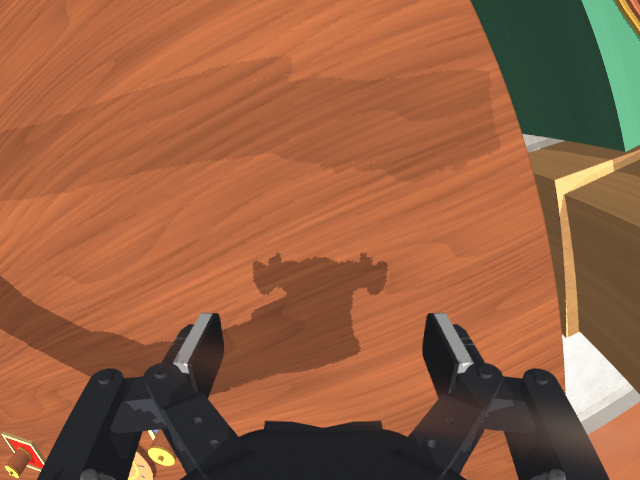

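The top view shows the blue tray near (190,321) with its weight's stud at (181,324). The dial is at (305,306), and the red tray is near (477,327) with its stud at (494,328). The bowl, hammer and tin sit farther out. Next I'll enlarge the crops.

```bash
python3 - <<'E'
import cv2,pickle,numpy as np
im=pickle.load(open("top0.pkl","rb"))["color"]
a=im[270:380,140:245];b=im[270:380,425:530]
f=lambda c:cv2.resize(c,(390,409),interpolation=cv2.INTER_CUBIC)
out=np.hstack([f(a),f(b)])
cv2.imwrite("pics/crop.png",out)
im=pickle.load(open("scene0.pkl","rb"))["color"]
a=im[150:215,295:375];b=im[265:350,105:205]
cv2.imwrite("pics/crop2.png",np.hstack([cv2.resize(a,(400,325),interpolation=2),cv2.resize(b,(382,325),interpolation=2)]))
E
```

```text
(no output)
```

View pics/crop.png

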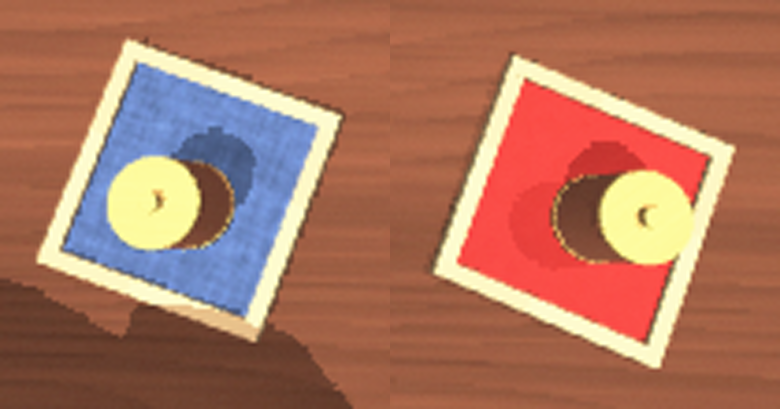

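View pics/crop2.png

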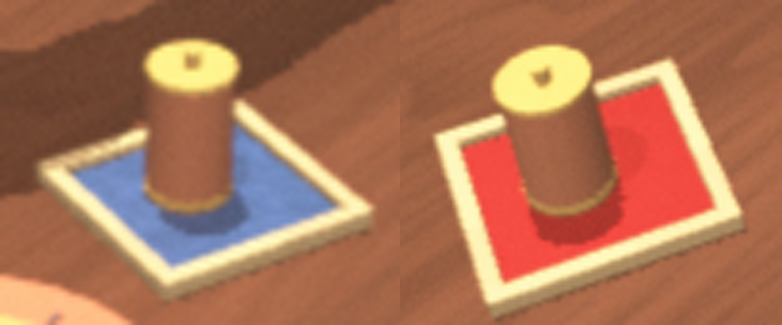

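```bash
cat > h.py <<'E'
import cv2,pickle,numpy as np
def ray(im,u,v):
    R=cv2.Rodrigues(im["rvec"])[0];t=im["tvec"]
    d=R.T@np.array([(u-im["cx"])/im["fx"],(v-im["cy"])/im["fy"],1]);return -R.T@t,d
def hit(im,u,v,z):
    c,d=ray(im,u,v);return c+d*(z-c[2])/d[2]
def tri(obs):
    A=np.zeros((3,3));b=np.zeros(3)
    for im,u,v in obs:
        c,d=ray(im,u,v);d/=np.linalg.norm(d);P=np.eye(3)-np.outer(d,d);A+=P;b+=P@c
    return np.linalg.solve(A,b)
E
python3 - <<'E'
from h import *
np.set_printoptions(precision=4,suppress=True)
T=pickle.load(open("top0.pkl","rb"));S=pickle.load(open("scene0.pkl","rb"))
for n,p,s in (("blue",(181.5,324.7),(333.4,163.2)),("red",(493.9,328.7),(142.2,285.9))):
    print(n,hit(T,*p,.07),hit(S,*s,.07),tri([(T,*p),(S,*s)]))
for n,cs,o in (("blue",[(128,40),(343,117),(257,340),(38,262)],(140,270)),("red",[(124,53),(346,148),(269,369),(44,272)],(425,270))):
    w=np.array([hit(T,o[0]+x/3.714,o[1]+y/3.714,.009) for x,y in cs]);e=w[1]-w[0]
    print(n,w.mean(0),np.linalg.norm(np.diff(w,axis=0),axis=1),np.degrees(np.arctan2(e[1],e[0])))
print("dial",hit(T,305,306,.017),hit(S,286,231.5,.017))
print("tin",hit(T,452,193,.07),hit(S,267,336,.07),"bowl",hit(T,197,181,.04),"hammer",hit(T,265,189,.026),hit(T,398,163,.02))
E
```

```text
blue [0.4708 0.2197 0.07  ] [0.4746 0.2202 0.07  ] [0.4719 0.2214 0.068 ]
red [ 0.476  -0.2832  0.07  ] [ 0.4799 -0.2829  0.07  ] [ 0.4768 -0.2828  0.0681]
blue [0.4786 0.2199 0.009 ] [0.1102 0.1088 0.1096] -108.07044100329564
red [ 0.4804 -0.2785  0.009 ] [0.1112 0.1098 0.1102] -112.45060800716738
dial [0.5081 0.0224 0.017 ] [0.5137 0.0232 0.017 ]
tin [ 0.7015 -0.2237  0.07  ] [ 0.7081 -0.2245  0.07  ] bowl [0.7232 0.2198 0.04  ] hammer [0.7154 0.0998 0.026 ] [ 0.7723 -0.1417  0.02  ]
```

```bash
cat >> h.py <<'E'
from scipy.spatial.transform import Rotation as Ro
def Rdes(yaw):
    a=np.radians(yaw);z=np.array([np.cos(a),np.sin(a),0]);x=np.array([0,0,-1.]);return np.c_[x,np.cross(z,x),z]
def plan(p0,R0,p,yaw):
    s=R0.T@(np.array(p)-p0)/.2; r=Ro.from_matrix(R0.T@Rdes(yaw)).as_rotvec()/(np.pi/2)
    return np.round(s,3),np.round(r,3)
def now(p,yaw):
    from station import manip
    o=manip.get_obs();R=o["tool_rot"];print("at",np.round(o["position"],4),"yaw",np.degrees(np.arctan2(R[1,2],R[0,2])),"F",np.round(o["wrist_force"],2),"w",o["grip_width"],"t",o["t"])
    print(*plan(o["position"],R,p,yaw))
E
python3 - <<'E'
from h import *
p=[(.26,.568,.23),(.40,.44,.23),(.5,.26,.23),(.53,.08,.23),(.53,-.10,.23),(.477,-.283,.20)]
y=[65.4,48,28,8,-11,-30.7]
for i in range(5): print(*plan(p[i],Rdes(y[i]),p[i+1],y[i+1]))
E
```

```text
[ 0.    -0.903 -0.291] [0.193 0.    0.   ]
[ 0.    -0.974 -0.334] [0.222 0.    0.   ]
[ 0.    -0.865 -0.29 ] [0.222 0.    0.   ]
[ 0.    -0.891 -0.125] [0.211 0.    0.   ]
[ 0.15  -0.949 -0.086] [0.219 0.    0.   ]
```

```bash
python3 -m creep '[{"x":0,"y":-0.15,"z":-0.05,"wx":0.03,"wy":0,"wz":0,"jaw":0},{"x":0,"y":-0.35,"z":-0.11,"wx":0.08,"wy":0,"wz":0,"jaw":0},{"x":0,"y":-0.55,"z":-0.18,"wx":0.12,"wy":0,"wz":0,"jaw":0},{"x":0,"y":-0.75,"z":-0.24,"wx":0.16,"wy":0,"wz":0,"jaw":0},{"x":0,"y":-0.9,"z":-0.29,"wx":0.193,"wy":0,"wz":0,"jaw":0}]'
python3 -m creep '[{"x":0,"y":-0.2,"z":-0.07,"wx":0.05,"wy":0,"wz":0,"jaw":0},{"x":0,"y":-0.4,"z":-0.14,"wx":0.09,"wy":0,"wz":0,"jaw":0},{"x":0,"y":-0.6,"z":-0.21,"wx":0.14,"wy":0,"wz":0,"jaw":0},{"x":0,"y":-0.8,"z":-0.27,"wx":0.18,"wy":0,"wz":0,"jaw":0},{"x":0,"y":-0.97,"z":-0.33,"wx":0.222,"wy":0,"wz":0,"jaw":0}]'
python3 -c "from h import *;now((.53,.08,.23),8)"
```

```text
t: 0.65
position: [0.4023, 0.4377, 0.2311]
tool_rot: [[0.001, -0.74, 0.673], [-0.002, 0.673, 0.74], [-1.0, -0.002, -0.001]]
wrist_force: [-0.7, 0.2, 0.2]
grip_width: 0.0857
t: 1.15
position: [0.501, 0.2592, 0.2312]
tool_rot: [[0.0, -0.466, 0.885], [-0.001, 0.885, 0.466], [-1.0, -0.001, -0.0]]
wrist_force: [0.1, 0.2, -0.5]
grip_width: 0.0854
at [0.501  0.2592 0.2312] yaw 27.792041021087915 F [ 0.13  0.18 -0.48] w 0.08538763369648053 t 1.15
[ 0.006 -0.86  -0.289] [ 0.22 -0.    0.  ]
```

Tracking is good, so I'll carry on.

```bash
python3 -m creep '[{"x":0,"y":-0.2,"z":-0.07,"wx":0.05,"wy":0,"wz":0,"jaw":0},{"x":0,"y":-0.4,"z":-0.14,"wx":0.09,"wy":0,"wz":0,"jaw":0},{"x":0,"y":-0.6,"z":-0.2,"wx":0.14,"wy":0,"wz":0,"jaw":0},{"x":0,"y":-0.8,"z":-0.27,"wx":0.18,"wy":0,"wz":0,"jaw":0},{"x":0,"y":-0.86,"z":-0.29,"wx":0.22,"wy":0,"wz":0,"jaw":0}]'
python3 -m creep '[{"x":0,"y":-0.2,"z":-0.03,"wx":0.05,"wy":0,"wz":0,"jaw":0},{"x":0,"y":-0.4,"z":-0.06,"wx":0.09,"wy":0,"wz":0,"jaw":0},{"x":0,"y":-0.6,"z":-0.09,"wx":0.14,"wy":0,"wz":0,"jaw":0},{"x":0,"y":-0.8,"z":-0.11,"wx":0.18,"wy":0,"wz":0,"jaw":0},{"x":0,"y":-0.89,"z":-0.125,"wx":0.21,"wy":0,"wz":0,"jaw":0}]'
python3 -m creep '[{"x":0,"y":-0.2,"z":-0.02,"wx":0.05,"wy":0,"wz":0,"jaw":0},{"x":0.05,"y":-0.4,"z":-0.04,"wx":0.09,"wy":0,"wz":0,"jaw":0},{"x":0.1,"y":-0.6,"z":-0.06,"wx":0.14,"wy":0,"wz":0,"jaw":0},{"x":0.15,"y":-0.8,"z":-0.08,"wx":0.18,"wy":0,"wz":0,"jaw":0},{"x":0.15,"y":-0.95,"z":-0.086,"wx":0.22,"wy":0,"wz":0,"jaw":0},{"x":0.15,"y":-0.95,"z":-0.086,"wx":0.22,"wy":0,"wz":0,"jaw":0}]'
python3 -c "from h import *;now((.477,-.283,.17),-31)
from station import manip
im=manip.get_image('wrist');cv2.imwrite('pics/w1.png',im['color'])
im=manip.get_image('top');cv2.imwrite('pics/t1.png',im['color'])"
```

```text
t: 1.65
position: [0.5298, 0.0761, 0.2312]
tool_rot: [[-0.0, -0.133, 0.991], [-0.004, 0.991, 0.133], [-1.0, -0.004, -0.001]]
wrist_force: [-0.1, -0.3, 0.5]
grip_width: 0.0856
t: 2.15
position: [0.5299, -0.1013, 0.2313]
tool_rot: [[0.0, 0.193, 0.981], [-0.002, 0.981, -0.193], [-1.0, -0.002, 0.0]]
wrist_force: [-0.0, 0.1, -0.8]
grip_width: 0.0855
t: 2.75
position: [0.4764, -0.2852, 0.201]
tool_rot: [[-0.001, 0.514, 0.858], [-0.003, 0.858, -0.514], [-1.0, -0.003, 0.001]]
wrist_force: [-0.5, 0.2, 0.3]
grip_width: 0.0856
at [ 0.4764 -0.2852  0.201 ] yaw -30.947159840522218 F [-0.49  0.16  0.26] w 0.08556227986028592 t 2.75
[ 0.155  0.011 -0.003] [0.001 0.    0.002]
```

View pics/w1.png

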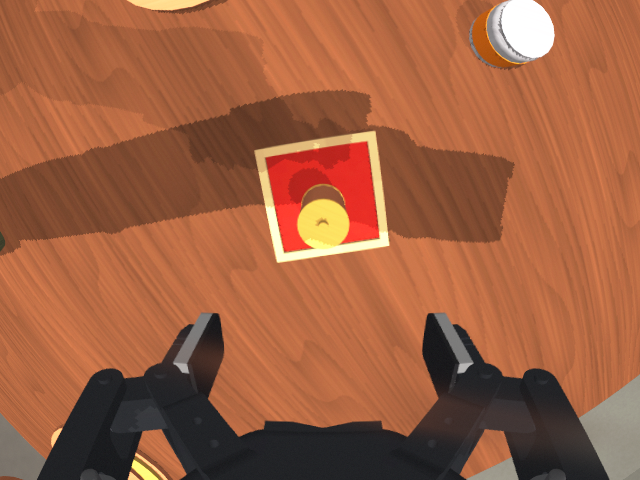

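View pics/t1.png

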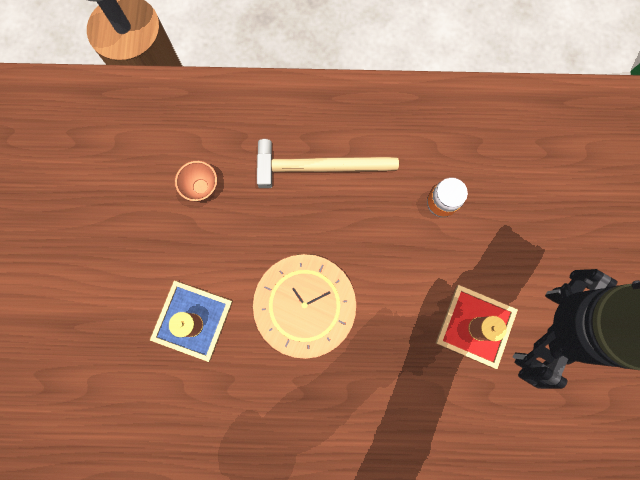

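In the wrist view the weight's top is at (323,223), centred between the pads, which sit at about columns 200 and 447. In the top view the gripper appears to the right of the weight only because of parallax. I'll check this with the fisheye ray.

```bash
cat >> h.py <<'E'
def whit(im,u,v,z):
    R=cv2.Rodrigues(im["rvec"])[0];x=(u-im["cx"])/im["fx"];y=(v-im["cy"])/im["fy"];r=np.hypot(x,y)+1e-12
    d=R.T@np.array([np.sin(r)*x/r,np.sin(r)*y/r,np.cos(r)]);c=-R.T@im["tvec"];return c+d*(z-c[2])/d[2]
E
python3 -c "from h import *
from station import manip
im=manip.get_image('wrist');print(whit(im,323,223.5,.07),[whit(im,u,v,.009) for u,v in((255,149),(376,131),(389,244),(277,262))]);now((.477,-.284,.028),-31)"
```

```text
[ 0.4816142  -0.27412802  0.07      ] [array([ 0.45541633, -0.19722755,  0.009     ]), array([ 0.5575216 , -0.23867023,  0.009     ]), array([ 0.51729617, -0.33933113,  0.009     ]), array([ 0.41404069, -0.30026676,  0.009     ])]
at [ 0.479  -0.2788  0.201 ] yaw -30.34622915923561 F [ 0.58 -0.46  0.58] w 0.08520715755467125 t 2.9
[ 0.865 -0.029  0.005] [ 0.007 -0.    -0.001]
```

```bash
python3 -c "from h import *
from station import manip
for i in range(3):
  im=manip.get_image('wrist');o=manip.get_obs();print(whit(im,323,223.5,.07),o['t'],o['position'],abs(o['joint_velocities']).max())
cv2.imwrite('pics/w2.png',im['color'][130:270,230:410].repeat(4,0).repeat(4,1));pickle.dump(im,open('w2.pkl','wb'))"
```

```text
[ 0.48209728 -0.27296952  0.07      ] 2.95 [ 0.47914706 -0.2784031   0.20110899] 0.5162192267949633
[ 0.48228433 -0.27258867  0.07      ] 3.0 [ 0.47917324 -0.27843252  0.20120555] 0.3974154629979717
[ 0.48228614 -0.27266227  0.07      ] 3.05 [ 0.47909338 -0.2787009   0.20126513] 0.5420346340971344
```

View pics/w2.png

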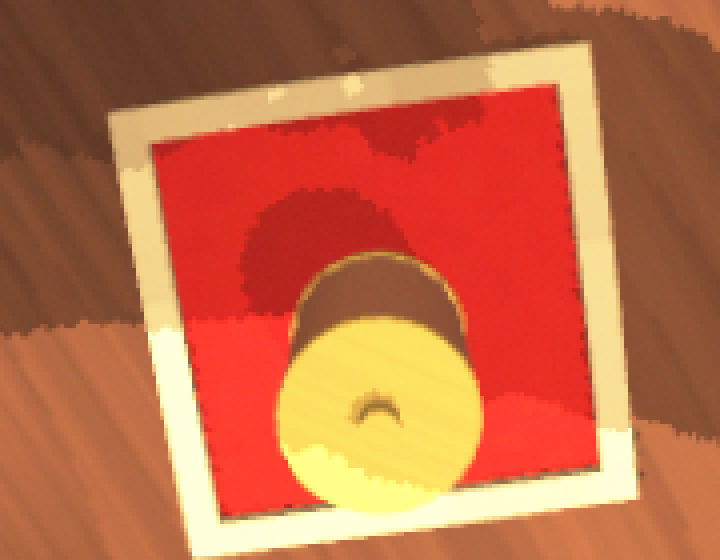

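```bash
python3 -c "from h import *
im=pickle.load(open('w2.pkl','rb'))
print(whit(im,325,233.8,.07),np.mean([whit(im,230+u/4,130+v/4,.009) for u,v in((108,112),(591,42),(638,498),(192,557))],0));now((.477,-.283,.028),-31)"
```

```text
[ 0.4794348  -0.28062892  0.07      ] [ 0.48339861 -0.27568044  0.009     ]
at [ 0.4791 -0.2787  0.2013] yaw -30.285898355964616 F [ 0.63 -0.17  0.42] w 0.08555006782989709 t 3.05
[ 0.866 -0.025  0.002] [ 0.008 -0.    -0.001]
```

```bash
python3 -m creep '[{"x":0.15,"y":-0.017,"z":0.004,"wx":0,"wy":0,"wz":0,"jaw":0},{"x":0.3,"y":-0.017,"z":0.004,"wx":0,"wy":0,"wz":0,"jaw":0},{"x":0.45,"y":-0.017,"z":0.004,"wx":0,"wy":0,"wz":0,"jaw":0},{"x":0.6,"y":-0.017,"z":0.004,"wx":0,"wy":0,"wz":0,"jaw":0},{"x":0.7,"y":-0.017,"z":0.004,"wx":0,"wy":0,"wz":0,"jaw":0},{"x":0.8,"y":-0.017,"z":0.004,"wx":0,"wy":0,"wz":0,"jaw":0},{"x":0.86,"y":-0.017,"z":0.004,"wx":0,"wy":0,"wz":0,"jaw":0},{"x":0.86,"y":-0.017,"z":0.004,"wx":0,"wy":0,"wz":0,"jaw":0}]'
python3 -c "from h import *;now((.478,-.282,.028),-31)
from station import manip
im=manip.get_image('wrist');cv2.imwrite('pics/w3.png',im['color'])"
```

```text
t: 3.85
position: [0.4768, -0.2827, 0.028]
tool_rot: [[-0.002, 0.506, 0.863], [0.002, 0.863, -0.506], [-1.0, 0.001, -0.003]]
wrist_force: [-0.1, -0.5, 0.0]
grip_width: 0.0855
at [ 0.4768 -0.2827  0.028 ] yaw -30.393947001655327 F [-0.08 -0.48  0.03] w 0.08548246386460308 t 3.85
[0.    0.006 0.003] [ 0.007 -0.002 -0.   ]
```

View pics/w3.png

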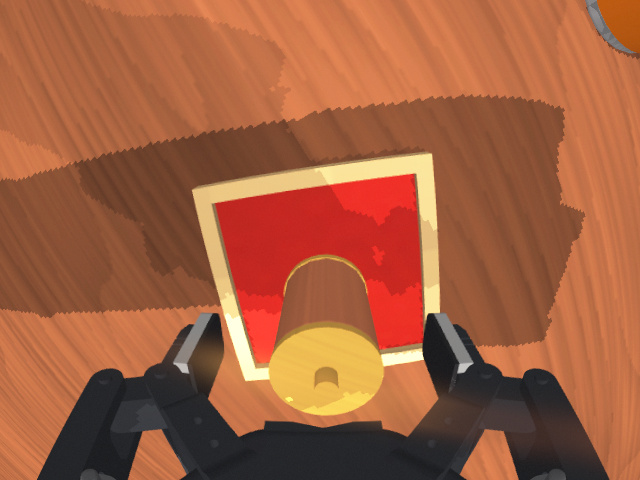

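The weight stands between the pads, with its disc at (326,370). I'll close the jaws.

```bash
python3 -m creep '[{"x":0,"y":0,"z":0,"wx":0,"wy":0,"wz":0,"jaw":255},{"x":0,"y":0,"z":0,"wx":0,"wy":0,"wz":0,"jaw":255},{"x":0,"y":0,"z":0,"wx":0,"wy":0,"wz":0,"jaw":255},{"x":0,"y":0,"z":0,"wx":0,"wy":0,"wz":0,"jaw":255},{"x":0,"y":0,"z":0,"wx":0,"wy":0,"wz":0,"jaw":255},{"x":0,"y":0,"z":0,"wx":0,"wy":0,"wz":0,"jaw":255},{"x":0,"y":0,"z":0,"wx":0,"wy":0,"wz":0,"jaw":255},{"x":0,"y":0,"z":0,"wx":0,"wy":0,"wz":0,"jaw":255}]'
python3 -c "from h import *;now((.478,-.282,.028),-31)
from station import manip
im=manip.get_image('wrist');cv2.imwrite('pics/w4.png',im['color'])"
```

```text
t: 4.7
position: [0.4774, -0.2842, 0.0303]
tool_rot: [[0.001, 0.507, 0.862], [-0.0, 0.862, -0.507], [-1.0, 0.0, 0.001]]
wrist_force: [-0.1, 0.8, 6.5]
grip_width: 0.039
at [ 0.4774 -0.2842  0.0303] yaw -30.46591754545621 F [-0.13  0.79  6.53] w 0.039032054359305304 t 4.7
[ 0.012  0.011 -0.003] [ 0.006  0.001 -0.   ]
```

View pics/w4.png

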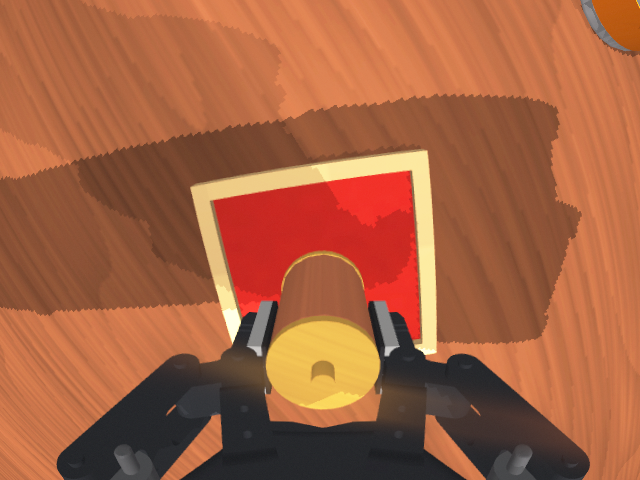

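```bash
python3 -m creep '[{"x":-0.04,"y":0,"z":0,"wx":0,"wy":0,"wz":0,"jaw":255},{"x":-0.12,"y":0,"z":0,"wx":0,"wy":0,"wz":0,"jaw":255},{"x":-0.22,"y":0,"z":0,"wx":0,"wy":0,"wz":0,"jaw":255},{"x":-0.32,"y":0,"z":0,"wx":0,"wy":0,"wz":0,"jaw":255},{"x":-0.42,"y":0,"z":0,"wx":0,"wy":0,"wz":0,"jaw":255},{"x":-0.48,"y":0,"z":0,"wx":0,"wy":0,"wz":0,"jaw":255},{"x":-0.5,"y":0,"z":0,"wx":0,"wy":0,"wz":0,"jaw":255},{"x":-0.5,"y":0,"z":0,"wx":0,"wy":0,"wz":0,"jaw":255}]'
python3 -m creep '[{"x":0,"y":0,"z":0,"wx":0,"wy":0,"wz":0,"jaw":255},{"x":0,"y":0,"z":0,"wx":0,"wy":0,"wz":0,"jaw":255},{"x":0,"y":0,"z":0,"wx":0,"wy":0,"wz":0,"jaw":255},{"x":0,"y":0,"z":0,"wx":0,"wy":0,"wz":0,"jaw":255},{"x":0,"y":0,"z":0,"wx":0,"wy":0,"wz":0,"jaw":255},{"x":0,"y":0,"z":0,"wx":0,"wy":0,"wz":0,"jaw":255}]'
python3 -c "from h import *
from station import manip
f=[]
for i in range(10):
  im=manip.get_image('scene');o=manip.get_obs();f.append(np.r_[o['wrist_force'],o['effort'][1],o['effort'][3]])
print(np.round(f,2),np.mean(f,0));now((.478,-.282,.12),-31);cv2.imwrite('pics/s5.png',im['color'])"
```

```text
t: 5.55
position: [0.4771, -0.284, 0.1294]
tool_rot: [[0.0, 0.507, 0.862], [0.0, 0.862, -0.507], [-1.0, 0.0, 0.0]]
wrist_force: [1.3, -0.8, -4.7]
grip_width: 0.0393
t: 6.15
position: [0.4771, -0.2841, 0.1292]
tool_rot: [[-0.0, 0.507, 0.862], [0.0, 0.862, -0.507], [-1.0, 0.0, -0.0]]
wrist_force: [0.1, 0.1, -4.4]
grip_width: 0.039
[[-3.100e-01  6.000e-01 -4.620e+00 -5.309e+01 -1.086e+01]
 [-2.000e-01  3.000e-01 -4.420e+00 -5.310e+01 -1.087e+01]
 [-9.800e-01 -4.300e-01 -5.190e+00 -5.311e+01 -1.087e+01]
 [-4.000e-02 -3.300e-01 -4.570e+00 -5.312e+01 -1.087e+01]
 [-3.200e-01 -9.000e-02 -5.150e+00 -5.313e+01 -1.087e+01]
 [ 4.000e-01  5.600e-01 -5.250e+00 -5.314e+01 -1.088e+01]
 [ 4.900e-01 -7.200e-01 -4.420e+00 -5.314e+01 -1.088e+01]
 [ 4.600e-01  2.900e-01 -4.500e+00 -5.314e+01 -1.088e+01]
 [ 9.000e-02  6.000e-01 -5.460e+00 -5.315e+01 -1.088e+01]
 [-4.600e-01  5.800e-01 -5.570e+00 -5.315e+01 -1.088e+01]] [ -0.08644351   0.1365376   -4.915609   -53.12713873 -10.87257814]
at [ 0.4771 -0.2841  0.1293] yaw -30.474601267070007 F [-0.46  0.58 -5.57] w 0.03897062145294983 t 6.65
[ 0.046  0.011 -0.001] [ 0.006 -0.    -0.   ]
```

View pics/s5.png

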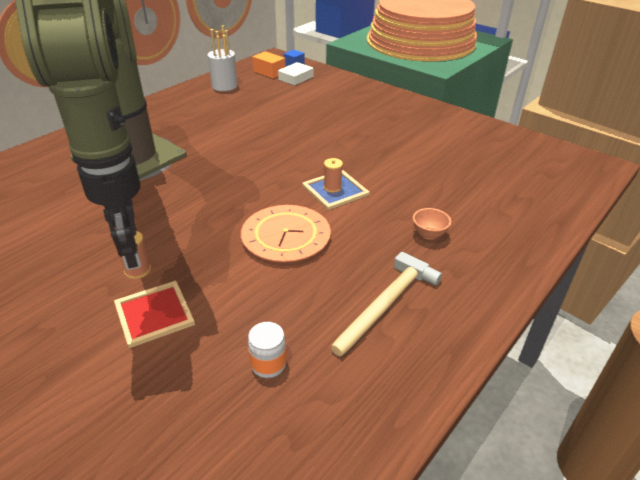

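The red weight pulls 4.9 N, so it is about 0.5 kg and probably the heavier one. In the scene view it hangs at about (137,255), clear of the red tray at (152,312). I'll set it back.

```bash
python3 -m creep '[{"x":0.08,"y":0.01,"z":0,"wx":0,"wy":0,"wz":0,"jaw":255},{"x":0.2,"y":0.01,"z":0,"wx":0,"wy":0,"wz":0,"jaw":255},{"x":0.3,"y":0.01,"z":0,"wx":0,"wy":0,"wz":0,"jaw":255},{"x":0.4,"y":0.01,"z":0,"wx":0,"wy":0,"wz":0,"jaw":255},{"x":0.45,"y":0.01,"z":0,"wx":0,"wy":0,"wz":0,"jaw":255},{"x":0.475,"y":0.01,"z":0,"wx":0,"wy":0,"wz":0,"jaw":255},{"x":0.49,"y":0.01,"z":0,"wx":0,"wy":0,"wz":0,"jaw":255},{"x":0.497,"y":0.01,"z":0,"wx":0,"wy":0,"wz":0,"jaw":255}]'
python3 -m creep '[{"x":0,"y":0,"z":0,"wx":0,"wy":0,"wz":0,"jaw":255},{"x":0,"y":0,"z":0,"wx":0,"wy":0,"wz":0,"jaw":255}]'
```

```text
t: 7.45
position: [0.4786, -0.2826, 0.0303]
tool_rot: [[0.001, 0.507, 0.862], [-0.001, 0.862, -0.507], [-1.0, 0.0, 0.001]]
wrist_force: [-2.0, 1.9, 6.9]
grip_width: 0.0391
t: 7.65
position: [0.4786, -0.2825, 0.0304]
tool_rot: [[0.001, 0.507, 0.862], [-0.0, 0.862, -0.507], [-1.0, 0.0, 0.001]]
wrist_force: [-1.2, 1.0, -5.1]
grip_width: 0.0393
```

```bash
python3 -c "from h import *
from station import manip
for i in range(4):
  im=manip.get_image('wrist');o=manip.get_obs();print(o['wrist_force'],o['position'],o['grip_width'])
cv2.imwrite('pics/w6.png',im['color'])"
```

```text
[-0.32152876  0.34242528 -2.53670054] [ 0.47849668 -0.28255331  0.03038454] 0.03899315502683634
[ 0.08793924 -0.15823259 -2.73794977] [ 0.47850637 -0.28252108  0.03037529] 0.03889500301104337
[-0.60156763  0.66246399 -1.35905971] [ 0.47852252 -0.28254339  0.03039136] 0.03885546525817557
[-0.02207082  0.15283755 -0.6480173 ] [ 0.47852715 -0.28254475  0.03038231] 0.039250919509426004
```

View pics/w6.png

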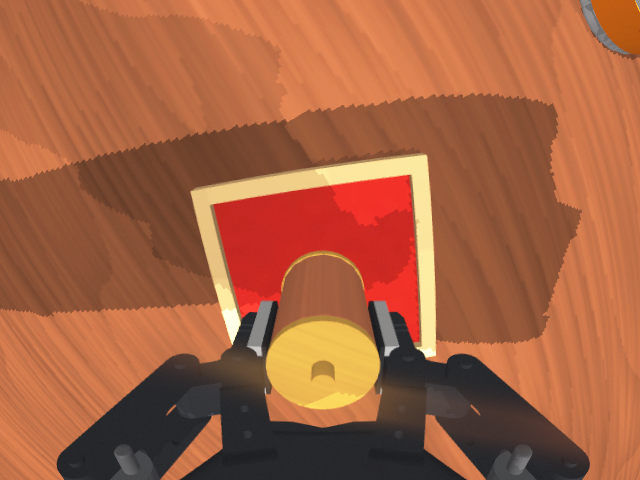

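The weight is on the felt, because the wrist no longer carries its full weight. I'll open the jaws and then rise.

```bash
python3 -m creep '[{"x":0.003,"y":0,"z":0,"wx":0,"wy":0,"wz":0,"jaw":255},{"x":0.003,"y":0,"z":0,"wx":0,"wy":0,"wz":0,"jaw":120},{"x":0.003,"y":0,"z":0,"wx":0,"wy":0,"wz":0,"jaw":0},{"x":0.003,"y":0,"z":0,"wx":0,"wy":0,"wz":0,"jaw":0},{"x":0.003,"y":0,"z":0,"wx":0,"wy":0,"wz":0,"jaw":0},{"x":0.003,"y":0,"z":0,"wx":0,"wy":0,"wz":0,"jaw":0},{"x":0.003,"y":0,"z":0,"wx":0,"wy":0,"wz":0,"jaw":0},{"x":0.003,"y":0,"z":0,"wx":0,"wy":0,"wz":0,"jaw":0}]'
python3 -c "from h import *
from station import manip
im=manip.get_image('wrist');cv2.imwrite('pics/w7.png',im['color'])"
```

```text
t: 8.65
position: [0.4781, -0.2824, 0.0292]
tool_rot: [[-0.0, 0.507, 0.862], [0.0, 0.862, -0.507], [-1.0, 0.0, -0.0]]
wrist_force: [0.5, 0.4, -0.5]
grip_width: 0.0855
```

View pics/w7.png

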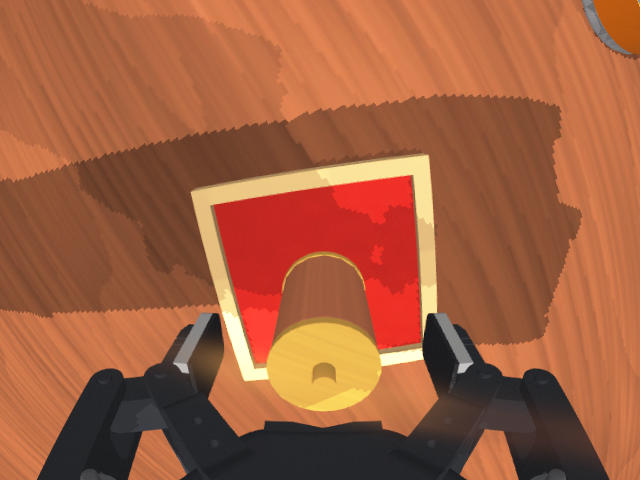

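The weight stands upright and free between the open pads, with its disc at (323,368). I'll rise and plan the way to blue.

```bash
python3 -m creep '[{"x":-0.08,"y":0,"z":0,"wx":0,"wy":0,"wz":0,"jaw":0},{"x":-0.25,"y":0,"z":0,"wx":0,"wy":0,"wz":0,"jaw":0},{"x":-0.45,"y":0,"z":0,"wx":0,"wy":0,"wz":0,"jaw":0},{"x":-0.65,"y":0,"z":0,"wx":0,"wy":0,"wz":0,"jaw":0},{"x":-0.85,"y":0,"z":0,"wx":0,"wy":0,"wz":0,"jaw":0},{"x":-0.85,"y":0,"z":0,"wx":0,"wy":0,"wz":0,"jaw":0}]'
python3 - <<'E'
from h import *
p=[(.478,-.2825,.2),(.53,-.11,.2),(.54,.06,.2),(.472,.22,.2)]
y=[-30.5,-12,6,25]
for i in range(3): print(*plan(p[i],Rdes(y[i]),p[i+1],y[i+1]))
now(p[0],-30.5)
E
```

```text
t: 9.3
position: [0.481, -0.2844, 0.2044]
tool_rot: [[0.009, 0.508, 0.862], [-0.005, 0.862, -0.508], [-1.0, 0.0, 0.011]]
wrist_force: [0.2, 0.1, -0.2]
grip_width: 0.0853
[ 0.     0.875 -0.214] [-0.206  0.     0.   ]
[ 0.     0.842 -0.128] [-0.2  0.   0. ]
[ 0.     0.831 -0.255] [-0.211  0.     0.   ]
at [ 0.481  -0.2844  0.2044] yaw -30.503974843210948 F [ 0.15  0.06 -0.18] w 0.0853291485535026 t 9.3
[ 0.022  0.001 -0.018] [-0.     0.007 -0.   ]
```

```bash
python3 -m creep '[{"x":0,"y":0.15,"z":-0.04,"wx":-0.04,"wy":0,"wz":0,"jaw":0},{"x":0,"y":0.35,"z":-0.09,"wx":-0.08,"wy":0,"wz":0,"jaw":0},{"x":0,"y":0.55,"z":-0.13,"wx":-0.13,"wy":0,"wz":0,"jaw":0},{"x":0,"y":0.75,"z":-0.18,"wx":-0.17,"wy":0,"wz":0,"jaw":0},{"x":0,"y":0.875,"z":-0.214,"wx":-0.206,"wy":0,"wz":0,"jaw":0}]'
python3 -m creep '[{"x":0,"y":0.2,"z":-0.03,"wx":-0.05,"wy":0,"wz":0,"jaw":0},{"x":0,"y":0.4,"z":-0.06,"wx":-0.1,"wy":0,"wz":0,"jaw":0},{"x":0,"y":0.6,"z":-0.09,"wx":-0.14,"wy":0,"wz":0,"jaw":0},{"x":0,"y":0.8,"z":-0.12,"wx":-0.19,"wy":0,"wz":0,"jaw":0},{"x":0,"y":0.84,"z":-0.128,"wx":-0.2,"wy":0,"wz":0,"jaw":0}]'
python3 -m creep '[{"x":0,"y":0.2,"z":-0.06,"wx":-0.05,"wy":0,"wz":0,"jaw":0},{"x":0,"y":0.4,"z":-0.12,"wx":-0.1,"wy":0,"wz":0,"jaw":0},{"x":0,"y":0.6,"z":-0.18,"wx":-0.15,"wy":0,"wz":0,"jaw":0},{"x":0,"y":0.75,"z":-0.23,"wx":-0.19,"wy":0,"wz":0,"jaw":0},{"x":0,"y":0.83,"z":-0.255,"wx":-0.21,"wy":0,"wz":0,"jaw":0},{"x":0,"y":0.83,"z":-0.255,"wx":-0.21,"wy":0,"wz":0,"jaw":0},{"x":0,"y":0.83,"z":-0.255,"wx":-0.21,"wy":0,"wz":0,"jaw":0}]'
python3 -c "from h import *
from station import manip
for i in range(4): im=manip.get_image('wrist')
cv2.imwrite('pics/w8.png',im['color']);pickle.dump(im,open('w8.pkl','wb'));now((.472,.22,.028),25)"
```

```text
t: 9.8
position: [0.5305, -0.1056, 0.1984]
tool_rot: [[-0.001, 0.2, 0.98], [0.002, 0.98, -0.2], [-1.0, 0.002, -0.001]]
wrist_force: [-0.3, -0.3, -0.4]
grip_width: 0.0855
t: 10.3
position: [0.5392, 0.0668, 0.1985]
tool_rot: [[-0.001, -0.116, 0.993], [0.004, 0.993, 0.116], [-1.0, 0.004, -0.0]]
wrist_force: [-0.1, 0.5, 0.3]
grip_width: 0.0855
t: 11.0
position: [0.4721, 0.2176, 0.1991]
tool_rot: [[0.0, -0.42, 0.908], [-0.002, 0.908, 0.42], [-1.0, -0.002, -0.001]]
wrist_force: [0.2, -0.9, 0.7]
grip_width: 0.0855
at [0.4723 0.2176 0.1993] yaw 24.75871381167508 F [-0.26  0.09 -0.46] w 0.08553274084395089 t 11.2
[0.856 0.013 0.004] [-0.003 -0.     0.001]
```

View pics/w8.png

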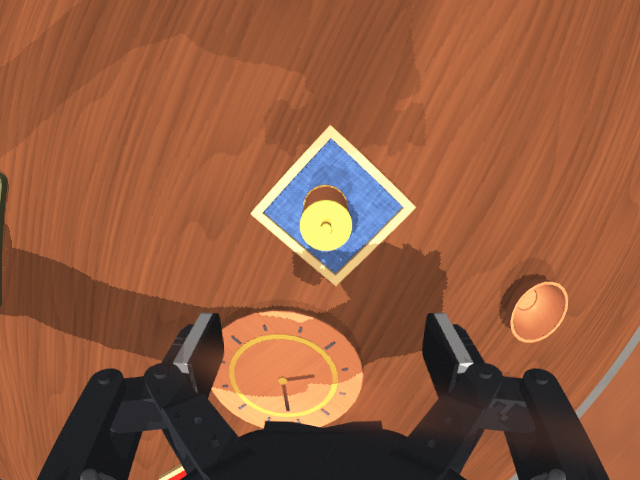

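The blue weight's disc is at (326,225). The bowl is at (540,310), clear of the fingers.

```bash
python3 -c "from h import *
im=pickle.load(open('w8.pkl','rb'));print(whit(im,326,225,.07),np.mean([whit(im,u,v,.009) for u,v in((331,126),(415,207),(335,286),(251,213))],0))"
```

```text
[0.47367081 0.22337549 0.07      ] [0.48174639 0.22319463 0.009     ]
```

```bash
python3 -m creep '[{"x":0.15,"y":0.016,"z":0.007,"wx":0,"wy":0,"wz":0,"jaw":0},{"x":0.3,"y":0.016,"z":0.007,"wx":0,"wy":0,"wz":0,"jaw":0},{"x":0.45,"y":0.016,"z":0.007,"wx":0,"wy":0,"wz":0,"jaw":0},{"x":0.6,"y":0.016,"z":0.007,"wx":0,"wy":0,"wz":0,"jaw":0},{"x":0.7,"y":0.016,"z":0.007,"wx":0,"wy":0,"wz":0,"jaw":0},{"x":0.8,"y":0.016,"z":0.007,"wx":0,"wy":0,"wz":0,"jaw":0},{"x":0.85,"y":0.016,"z":0.007,"wx":0,"wy":0,"wz":0,"jaw":0},{"x":0.85,"y":0.016,"z":0.007,"wx":0,"wy":0,"wz":0,"jaw":0}]'
python3 -c "from h import *;now((.472,.221,.028),25)
from station import manip
im=manip.get_image('wrist');cv2.imwrite('pics/w9.png',im['color'])"
```

```text
t: 12.0
position: [0.4711, 0.222, 0.0283]
tool_rot: [[-0.002, -0.421, 0.907], [-0.001, 0.907, 0.421], [-1.0, -0.0, -0.002]]
wrist_force: [-0.6, -0.6, 0.7]
grip_width: 0.0855
at [0.4711 0.222  0.0283] yaw 24.89492203431407 F [-0.61 -0.64  0.75] w 0.08548778331700653 t 12.0
[ 0.001 -0.006  0.002] [-0.001 -0.001  0.   ]
```

View pics/w9.png

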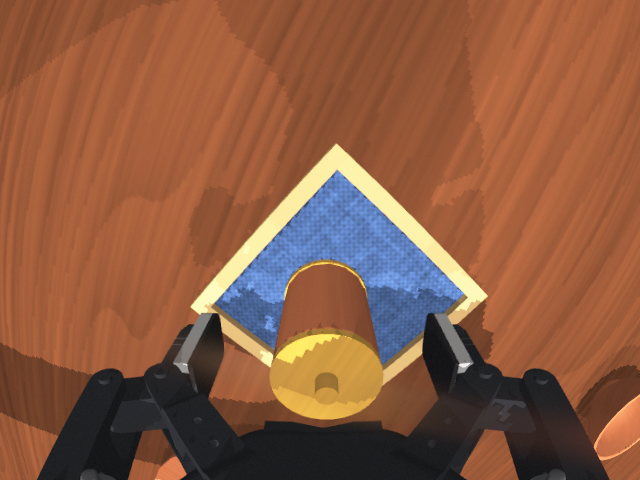

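The disc at (326,375) matches the red grasp to within about 2 mm. I'll close and lift.

```bash
python3 -m creep '[{"x":0,"y":-0.006,"z":0,"wx":0,"wy":0,"wz":0,"jaw":255},{"x":0,"y":-0.006,"z":0,"wx":0,"wy":0,"wz":0,"jaw":255},{"x":0,"y":-0.006,"z":0,"wx":0,"wy":0,"wz":0,"jaw":255},{"x":0,"y":-0.006,"z":0,"wx":0,"wy":0,"wz":0,"jaw":255},{"x":0,"y":-0.006,"z":0,"wx":0,"wy":0,"wz":0,"jaw":255},{"x":0,"y":-0.006,"z":0,"wx":0,"wy":0,"wz":0,"jaw":255},{"x":0,"y":-0.006,"z":0,"wx":0,"wy":0,"wz":0,"jaw":255},{"x":0,"y":-0.006,"z":0,"wx":0,"wy":0,"wz":0,"jaw":255}]'
python3 -m creep '[{"x":-0.04,"y":0,"z":0,"wx":0,"wy":0,"wz":0,"jaw":255},{"x":-0.12,"y":0,"z":0,"wx":0,"wy":0,"wz":0,"jaw":255},{"x":-0.22,"y":0,"z":0,"wx":0,"wy":0,"wz":0,"jaw":255},{"x":-0.32,"y":0,"z":0,"wx":0,"wy":0,"wz":0,"jaw":255},{"x":-0.42,"y":0,"z":0,"wx":0,"wy":0,"wz":0,"jaw":255},{"x":-0.48,"y":0,"z":0,"wx":0,"wy":0,"wz":0,"jaw":255},{"x":-0.5,"y":0,"z":0,"wx":0,"wy":0,"wz":0,"jaw":255},{"x":-0.5,"y":0,"z":0,"wx":0,"wy":0,"wz":0,"jaw":255}]'
python3 -m creep '[{"x":0,"y":0,"z":0,"wx":0,"wy":0,"wz":0,"jaw":255},{"x":0,"y":0,"z":0,"wx":0,"wy":0,"wz":0,"jaw":255},{"x":0,"y":0,"z":0,"wx":0,"wy":0,"wz":0,"jaw":255},{"x":0,"y":0,"z":0,"wx":0,"wy":0,"wz":0,"jaw":255},{"x":0,"y":0,"z":0,"wx":0,"wy":0,"wz":0,"jaw":255},{"x":0,"y":0,"z":0,"wx":0,"wy":0,"wz":0,"jaw":255}]'
python3 -c "from h import *
from station import manip
f=[]
for i in range(10):
  im=manip.get_image('scene');o=manip.get_obs();f.append(np.r_[o['wrist_force'],o['effort'][1],o['effort'][3]])
print(np.mean(f,0));now((.478,-.282,.12),-31);cv2.imwrite('pics/s10.png',im['color'])"
```

```text
t: 12.85
position: [0.4725, 0.2221, 0.0303]
tool_rot: [[0.002, -0.422, 0.907], [0.001, 0.907, 0.422], [-1.0, -0.0, 0.002]]
wrist_force: [0.2, 0.2, 4.9]
grip_width: 0.0387
t: 13.65
position: [0.4719, 0.222, 0.1296]
tool_rot: [[0.0, -0.422, 0.907], [0.0, 0.907, 0.422], [-1.0, 0.0, 0.001]]
wrist_force: [-0.1, 0.1, -1.8]
grip_width: 0.039
t: 14.25
position: [0.4718, 0.2219, 0.1292]
tool_rot: [[-0.0, -0.422, 0.907], [-0.0, 0.907, 0.422], [-1.0, 0.0, -0.0]]
wrist_force: [0.3, -1.2, -1.8]
grip_width: 0.039
[-1.28559342e-01  4.72310846e-02 -1.83597603e+00 -4.91812245e+01
 -9.27304092e+00]
at [0.4719 0.222  0.1293] yaw 24.9653240292437 F [-0.73  0.12 -1.72] w 0.03880077310183069 t 14.75
[ 0.046 -2.297 -1.036] [ 0.622  0.    -0.   ]
```

View pics/s10.png

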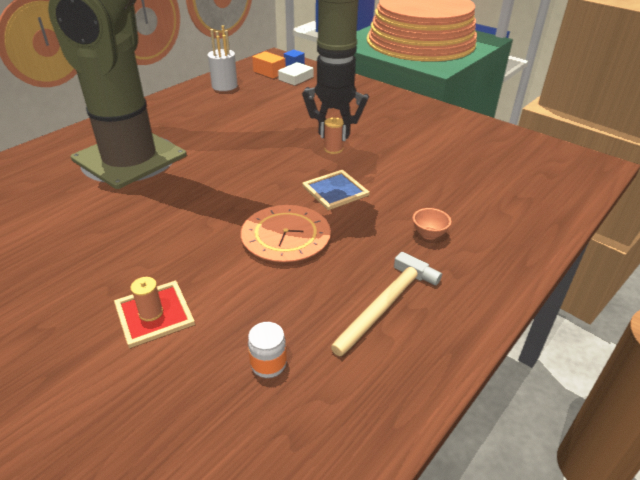

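The blue weight pulls 1.84 N, about 0.19 kg, so it is the lighter one. In the scene view it is held at (333,138), and the red weight stands upright at (147,300). I'll set blue back.

```bash
python3 -m creep '[{"x":0.08,"y":0,"z":0,"wx":0,"wy":0,"wz":0,"jaw":255},{"x":0.2,"y":0,"z":0,"wx":0,"wy":0,"wz":0,"jaw":255},{"x":0.3,"y":0,"z":0,"wx":0,"wy":0,"wz":0,"jaw":255},{"x":0.4,"y":0,"z":0,"wx":0,"wy":0,"wz":0,"jaw":255},{"x":0.45,"y":0,"z":0,"wx":0,"wy":0,"wz":0,"jaw":255},{"x":0.475,"y":0,"z":0,"wx":0,"wy":0,"wz":0,"jaw":255},{"x":0.49,"y":0,"z":0,"wx":0,"wy":0,"wz":0,"jaw":255},{"x":0.5,"y":0,"z":0,"wx":0,"wy":0,"wz":0,"jaw":255}]'
python3 -c "from h import *
from station import manip
for i in range(5):
  im=manip.get_image('wrist');o=manip.get_obs();print(o['wrist_force'],o['position'],o['grip_width'])
cv2.imwrite('pics/w11.png',im['color'])"
```

```text
t: 15.55
position: [0.4723, 0.2221, 0.0302]
tool_rot: [[0.001, -0.422, 0.907], [0.0, 0.907, 0.422], [-1.0, 0.0, 0.001]]
wrist_force: [-4.5, -1.2, 21.8]
grip_width: 0.0391
[-0.77728113  0.37552563 -0.75569508] [0.47225314 0.22213175 0.03032482] 0.03864341254179503
[-1.06896382 -0.34823194  1.53554983] [0.47225926 0.22210709 0.0303141 ] 0.03868815805792356
[-0.97538414  0.04315804  4.1498701 ] [0.47221072 0.22211229 0.03029115] 0.03911902937458184
[-1.02560444  0.22174718  5.380631  ] [0.47226745 0.22209497 0.03029281] 0.038785040391263355
[-1.27429444 -0.68317365  6.10673994] [0.47224827 0.22211165 0.03027201] 0.03917717599223618
```

View pics/w11.png

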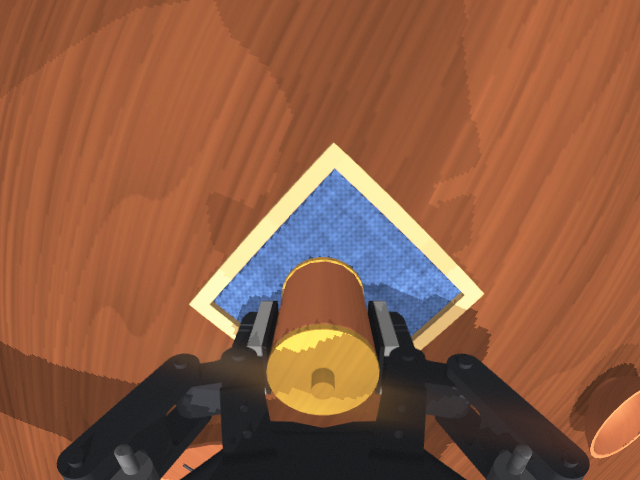

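It is seated on the blue felt, with the wrist reading positive. I'll release and rise.

```bash
python3 -m creep '[{"x":0,"y":0,"z":0,"wx":0,"wy":0,"wz":0,"jaw":120},{"x":0,"y":0,"z":0,"wx":0,"wy":0,"wz":0,"jaw":0},{"x":0,"y":0,"z":0,"wx":0,"wy":0,"wz":0,"jaw":0},{"x":0,"y":0,"z":0,"wx":0,"wy":0,"wz":0,"jaw":0},{"x":0,"y":0,"z":0,"wx":0,"wy":0,"wz":0,"jaw":0},{"x":0,"y":0,"z":0,"wx":0,"wy":0,"wz":0,"jaw":0},{"x":0,"y":0,"z":0,"wx":0,"wy":0,"wz":0,"jaw":0}]'
python3 -m creep '[{"x":-0.08,"y":0,"z":0,"wx":0,"wy":0,"wz":0,"jaw":0},{"x":-0.25,"y":0,"z":0,"wx":0,"wy":0,"wz":0,"jaw":0},{"x":-0.45,"y":0,"z":0,"wx":0,"wy":0,"wz":0,"jaw":0},{"x":-0.65,"y":0,"z":0,"wx":0,"wy":0,"wz":0,"jaw":0},{"x":-0.85,"y":0,"z":0,"wx":0,"wy":0,"wz":0,"jaw":0},{"x":-0.85,"y":0,"z":0,"wx":0,"wy":0,"wz":0,"jaw":0},{"x":-0.85,"y":0,"z":0,"wx":0,"wy":0,"wz":0,"jaw":0}]'
python3 - <<'E'
from h import *
from station import manip
im=manip.get_image('wrist');cv2.imwrite('pics/w12.png',im['color'])
p=[(.472,.222,.2),(.54,.06,.2),(.53,-.11,.2),(.478,-.2825,.2)]
y=[25,6,-12,-30.5]
for i in range(3): print(*plan(p[i],Rdes(y[i]),p[i+1],y[i+1]))
now(p[0],25)
E
```

```text
t: 16.5
position: [0.4718, 0.2219, 0.0292]
tool_rot: [[-0.0, -0.422, 0.907], [0.0, 0.907, 0.422], [-1.0, 0.0, -0.0]]
wrist_force: [0.5, 0.5, -0.9]
grip_width: 0.0854
t: 17.2
position: [0.4721, 0.222, 0.2]
tool_rot: [[0.002, -0.422, 0.907], [0.001, 0.907, 0.422], [-1.0, 0.0, 0.002]]
wrist_force: [-0.2, -0.2, -0.6]
grip_width: 0.0853
[ 0.    -0.878 -0.034] [0.211 0.    0.   ]
[ 0.    -0.84  -0.139] [0.2 0.  0. ]
[ 0.    -0.898 -0.075] [0.206 0.    0.   ]
at [0.4713 0.2217 0.1989] yaw 24.974165842323234 F [-0.66 -0.29 -0.75] w 0.0855086240562581 t 17.25
[-0.006  0.     0.004] [-0.    -0.001  0.   ]
```

View pics/w12.png

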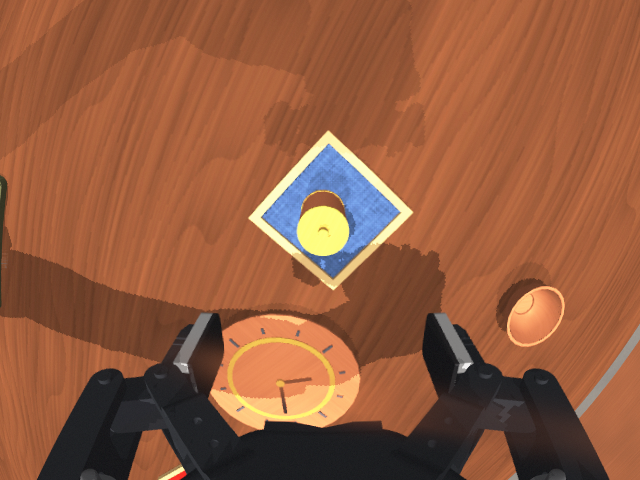

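The blue weight stands upright in its tray, with its disc at (323,231). Now back to red.

```bash
python3 -m creep '[{"x":0,"y":-0.15,"z":-0.01,"wx":0.04,"wy":0,"wz":0,"jaw":0},{"x":0,"y":-0.35,"z":-0.015,"wx":0.09,"wy":0,"wz":0,"jaw":0},{"x":0,"y":-0.55,"z":-0.02,"wx":0.14,"wy":0,"wz":0,"jaw":0},{"x":0,"y":-0.75,"z":-0.03,"wx":0.18,"wy":0,"wz":0,"jaw":0},{"x":0,"y":-0.878,"z":-0.034,"wx":0.211,"wy":0,"wz":0,"jaw":0}]'
python3 -m creep '[{"x":0,"y":-0.2,"z":-0.03,"wx":0.05,"wy":0,"wz":0,"jaw":0},{"x":0,"y":-0.4,"z":-0.06,"wx":0.1,"wy":0,"wz":0,"jaw":0},{"x":0,"y":-0.6,"z":-0.1,"wx":0.14,"wy":0,"wz":0,"jaw":0},{"x":0,"y":-0.8,"z":-0.13,"wx":0.19,"wy":0,"wz":0,"jaw":0},{"x":0,"y":-0.84,"z":-0.139,"wx":0.2,"wy":0,"wz":0,"jaw":0}]'
python3 -m creep '[{"x":0,"y":-0.2,"z":-0.02,"wx":0.05,"wy":0,"wz":0,"jaw":0},{"x":0,"y":-0.4,"z":-0.03,"wx":0.1,"wy":0,"wz":0,"jaw":0},{"x":0,"y":-0.6,"z":-0.05,"wx":0.14,"wy":0,"wz":0,"jaw":0},{"x":0,"y":-0.8,"z":-0.065,"wx":0.18,"wy":0,"wz":0,"jaw":0},{"x":0,"y":-0.898,"z":-0.075,"wx":0.206,"wy":0,"wz":0,"jaw":0},{"x":0,"y":-0.898,"z":-0.075,"wx":0.206,"wy":0,"wz":0,"jaw":0},{"x":0,"y":-0.898,"z":-0.075,"wx":0.206,"wy":0,"wz":0,"jaw":0}]'
python3 -c "from h import *
from station import manip
for i in range(4): im=manip.get_image('wrist')
cv2.imwrite('pics/w13.png',im['color']);now((.478,-.2825,.028),-30.5)"
```

```text
t: 17.75
position: [0.5394, 0.0558, 0.1974]
tool_rot: [[-0.003, -0.098, 0.995], [-0.003, 0.995, 0.098], [-1.0, -0.002, -0.004]]
wrist_force: [0.6, -0.1, 0.5]
grip_width: 0.0851
t: 18.25
position: [0.5274, -0.1166, 0.1976]
tool_rot: [[-0.004, 0.218, 0.976], [-0.004, 0.976, -0.218], [-1.0, -0.005, -0.003]]
wrist_force: [0.5, -0.1, 0.0]
grip_width: 0.0853
t: 18.95
position: [0.4773, -0.2812, 0.1979]
tool_rot: [[-0.002, 0.507, 0.862], [0.002, 0.862, -0.507], [-1.0, 0.001, -0.003]]
wrist_force: [-0.1, 0.1, 0.1]
grip_width: 0.0855
at [ 0.4782 -0.2806  0.1988] yaw -30.372151429586534 F [0.51 0.52 0.49] w 0.08573839959600457 t 19.15
[ 0.854 -0.01   0.005] [ 0.001 -0.001 -0.001]
```

View pics/w13.png

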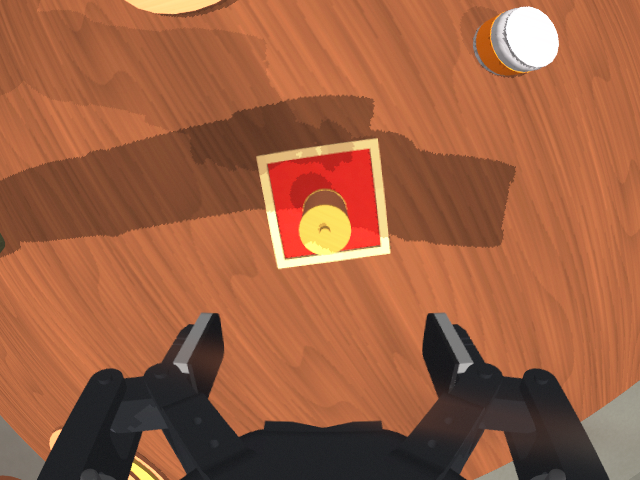

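The red weight is upright at (325,230), centred. I'll descend and grip.

```bash
python3 -m creep '[{"x":0.15,"y":-0.01,"z":0.005,"wx":0,"wy":0,"wz":0,"jaw":0},{"x":0.3,"y":-0.01,"z":0.005,"wx":0,"wy":0,"wz":0,"jaw":0},{"x":0.45,"y":-0.01,"z":0.005,"wx":0,"wy":0,"wz":0,"jaw":0},{"x":0.6,"y":-0.01,"z":0.005,"wx":0,"wy":0,"wz":0,"jaw":0},{"x":0.7,"y":-0.01,"z":0.005,"wx":0,"wy":0,"wz":0,"jaw":0},{"x":0.8,"y":-0.01,"z":0.005,"wx":0,"wy":0,"wz":0,"jaw":0},{"x":0.85,"y":-0.01,"z":0.005,"wx":0,"wy":0,"wz":0,"jaw":0},{"x":0.85,"y":-0.01,"z":0.005,"wx":0,"wy":0,"wz":0,"jaw":0}]'
python3 -m creep '[{"x":0,"y":0,"z":0,"wx":0,"wy":0,"wz":0,"jaw":255},{"x":0,"y":0,"z":0,"wx":0,"wy":0,"wz":0,"jaw":255},{"x":0,"y":0,"z":0,"wx":0,"wy":0,"wz":0,"jaw":255},{"x":0,"y":0,"z":0,"wx":0,"wy":0,"wz":0,"jaw":255},{"x":0,"y":0,"z":0,"wx":0,"wy":0,"wz":0,"jaw":255},{"x":0,"y":0,"z":0,"wx":0,"wy":0,"wz":0,"jaw":255},{"x":0,"y":0,"z":0,"wx":0,"wy":0,"wz":0,"jaw":255},{"x":0,"y":0,"z":0,"wx":0,"wy":0,"wz":0,"jaw":255}]'
python3 -m creep '[{"x":-0.04,"y":0,"z":0,"wx":0,"wy":0,"wz":0,"jaw":255},{"x":-0.12,"y":0,"z":0,"wx":0,"wy":0,"wz":0,"jaw":255},{"x":-0.22,"y":0,"z":0,"wx":0,"wy":0,"wz":0,"jaw":255},{"x":-0.32,"y":0,"z":0,"wx":0,"wy":0,"wz":0,"jaw":255},{"x":-0.42,"y":0,"z":0,"wx":0,"wy":0,"wz":0,"jaw":255},{"x":-0.5,"y":0,"z":0,"wx":0,"wy":0,"wz":0,"jaw":255},{"x":-0.57,"y":0,"z":0,"wx":0,"wy":0,"wz":0,"jaw":255},{"x":-0.57,"y":0,"z":0,"wx":0,"wy":0,"wz":0,"jaw":255}]'
python3 - <<'E'
from h import *
from station import manip
im=manip.get_image('wrist');cv2.imwrite('pics/w14.png',im['color'])
now((.53,-.13,.144),-15)
print(*plan((.53,-.13,.144),Rdes(-15),(.511,.0225,.144),2))
E
```

```text
t: 19.95
position: [0.4771, -0.2836, 0.0282]
tool_rot: [[-0.002, 0.507, 0.862], [0.002, 0.862, -0.507], [-1.0, 0.001, -0.002]]
wrist_force: [-0.7, -0.6, -0.6]
grip_width: 0.0855
t: 20.75
position: [0.4776, -0.2849, 0.0304]
tool_rot: [[0.001, 0.508, 0.861], [-0.0, 0.861, -0.508], [-1.0, 0.0, 0.001]]
wrist_force: [-1.4, 0.9, 5.3]
grip_width: 0.0387
t: 21.55
position: [0.4781, -0.2854, 0.1451]
tool_rot: [[0.003, 0.509, 0.861], [-0.002, 0.861, -0.509], [-1.0, 0.0, 0.003]]
wrist_force: [1.1, -0.7, -5.6]
grip_width: 0.0391
at [ 0.4775 -0.285   0.1439] yaw -30.56129858536979 F [ 0.01 -0.01 -5.84] w 0.0386885989662017 t 21.6
[-0.     0.801 -0.168] [-0.173  0.001  0.   ]
[ 0.     0.712 -0.289] [-0.189  0.     0.   ]
```

View pics/w14.png

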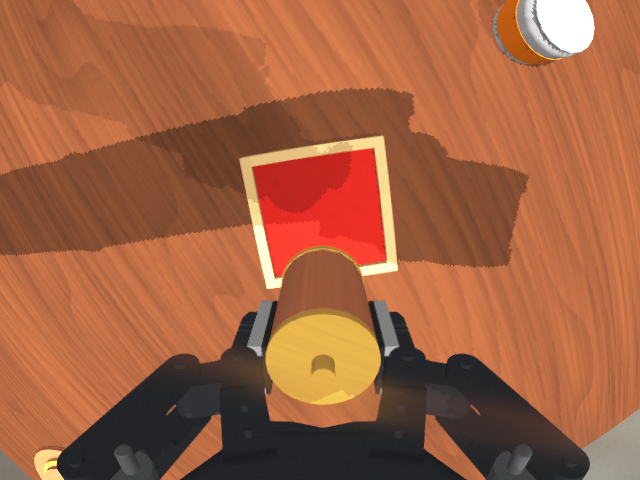

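The grip holds, and the underside is about 101 mm above dial-face height. I'll move gently to the dial.

```bash
python3 -m creep '[{"x":0,"y":0.05,"z":-0.01,"wx":-0.01,"wy":0,"wz":0,"jaw":255},{"x":0,"y":0.15,"z":-0.03,"wx":-0.03,"wy":0,"wz":0,"jaw":255},{"x":0,"y":0.28,"z":-0.06,"wx":-0.06,"wy":0,"wz":0,"jaw":255},{"x":0,"y":0.41,"z":-0.085,"wx":-0.09,"wy":0,"wz":0,"jaw":255},{"x":0,"y":0.54,"z":-0.11,"wx":-0.12,"wy":0,"wz":0,"jaw":255},{"x":0,"y":0.66,"z":-0.14,"wx":-0.145,"wy":0,"wz":0,"jaw":255},{"x":0,"y":0.75,"z":-0.16,"wx":-0.16,"wy":0,"wz":0,"jaw":255},{"x":0,"y":0.8,"z":-0.168,"wx":-0.173,"wy":0,"wz":0,"jaw":255}]'
python3 -m creep '[{"x":0,"y":0.05,"z":-0.02,"wx":-0.01,"wy":0,"wz":0,"jaw":255},{"x":0,"y":0.15,"z":-0.06,"wx":-0.04,"wy":0,"wz":0,"jaw":255},{"x":0,"y":0.28,"z":-0.11,"wx":-0.07,"wy":0,"wz":0,"jaw":255},{"x":0,"y":0.41,"z":-0.165,"wx":-0.11,"wy":0,"wz":0,"jaw":255},{"x":0,"y":0.53,"z":-0.215,"wx":-0.14,"wy":0,"wz":0,"jaw":255},{"x":0,"y":0.63,"z":-0.255,"wx":-0.17,"wy":0,"wz":0,"jaw":255},{"x":0,"y":0.69,"z":-0.28,"wx":-0.18,"wy":0,"wz":0,"jaw":255},{"x":0,"y":0.71,"z":-0.289,"wx":-0.189,"wy":0,"wz":0,"jaw":255}]'
python3 -m creep '[{"x":0,"y":0,"z":0,"wx":0,"wy":0,"wz":0,"jaw":255},{"x":0,"y":0,"z":0,"wx":0,"wy":0,"wz":0,"jaw":255},{"x":0,"y":0,"z":0,"wx":0,"wy":0,"wz":0,"jaw":255},{"x":0,"y":0,"z":0,"wx":0,"wy":0,"wz":0,"jaw":255}]'
python3 - <<'E'
from h import *
from station import manip
for n in("top","wrist","scene"):
    im=manip.get_image(n);cv2.imwrite(f'pics/f_{n}.png',im['color'])
now((.511,.0225,.144),2)
E
```

```text
t: 22.4
position: [0.5297, -0.1264, 0.1421]
tool_rot: [[-0.002, 0.254, 0.967], [0.002, 0.967, -0.254], [-1.0, 0.002, -0.003]]
wrist_force: [-0.6, 0.3, -4.6]
grip_width: 0.0388
t: 23.2
position: [0.5103, 0.0232, 0.1431]
tool_rot: [[-0.001, -0.037, 0.999], [0.0, 0.999, 0.037], [-1.0, 0.0, -0.001]]
wrist_force: [-0.3, -0.1, -4.8]
grip_width: 0.0388
t: 23.6
position: [0.5109, 0.021, 0.1433]
tool_rot: [[0.0, -0.033, 0.999], [-0.001, 0.999, 0.033], [-1.0, -0.001, 0.0]]
wrist_force: [-0.6, 0.9, -4.9]
grip_width: 0.0391
at [0.5108 0.0217 0.1433] yaw 1.9712363973544527 F [-0.55  0.3  -5.45] w 0.039254865125454376 t 23.75
[-0.004  0.004  0.001] [-0.  0.  0.]
```

View pics/f_scene.png

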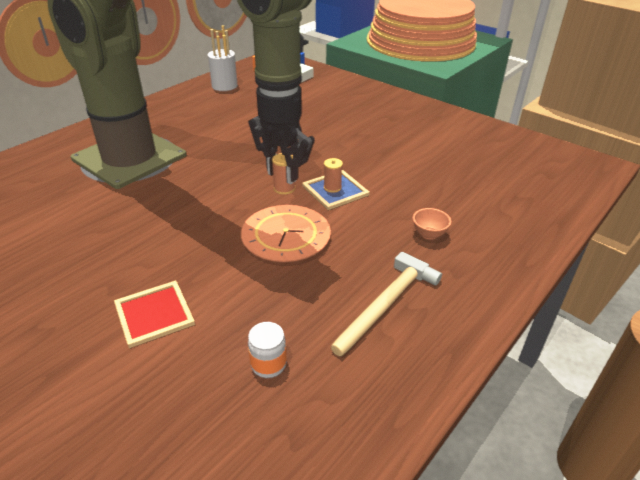

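View pics/f_top.png

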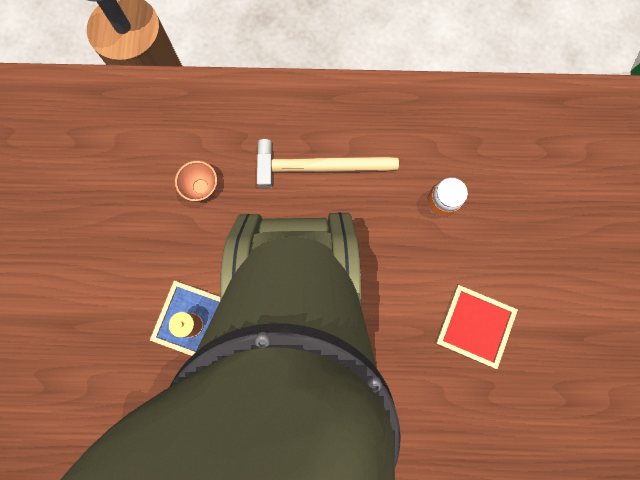

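View pics/f_wrist.png

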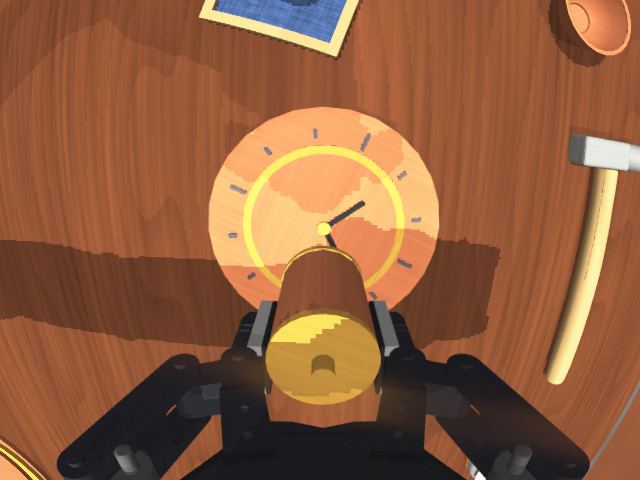

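The weight hangs over the dial. In the scene view its underside is at about (284,188) and the dial's middle is at (286,231). In the top view, blue is still in its tray at (182,324), and the bowl, hammer and tin have not moved. I'll check the numbers once more.

```bash
python3 - <<'E'
from h import *
from station import manip
im=manip.get_image('wrist');print("dial",whit(im,324,229,.017))
S=manip.get_image('scene');print("underside",hit(S,284.5,187,.1176))
cv2.imwrite('pics/f2.png',cv2.resize(S['color'][110:260,225:375],(600,600)))
o=manip.get_obs();print(o['position'],o['wrist_force'],abs(o['joint_velocities']).max(),o['grip_width'])
E
```

```text
dial [0.51229129 0.02504774 0.017     ]
underside [0.50736555 0.03005436 0.1176    ]
[0.5107945  0.02193514 0.14328323] [ 1.07300161  0.15394066 -5.57975641] 0.1437378324790241 0.03946770137224262
```

View pics/f2.png

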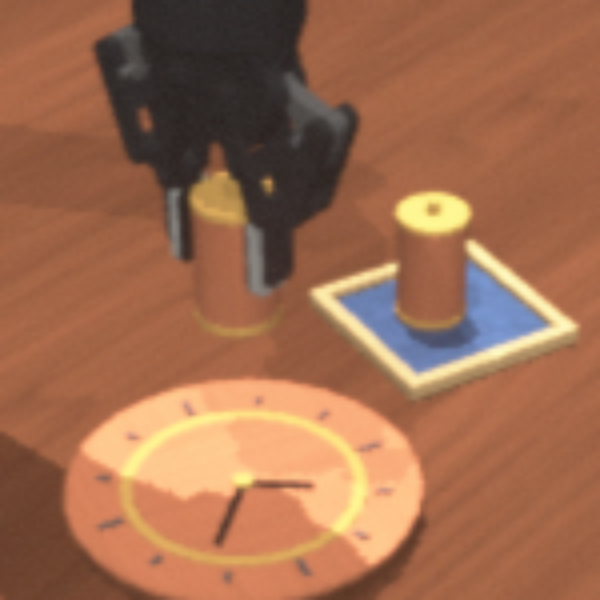

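Both weights are upright and the held one is within 10 mm of the dial's middle by every estimate. I'll hand the job in.

```bash
python3 -c "from station import manip;print(manip.finish_job())"
```

```text
the job is handed in; nothing more can be done
None
```

I lifted and weighed both weights, and the red tray's weight is the heavier. I handed in with it held over the dial; no verdict is reported.

- **Weighing:** The red weight pulled about 4.9 N (0.5 kg) and the blue about 1.8 N (0.19 kg). I stood each back in its own tray after lifting it, then picked up the red one again.
- **Final pose:** The red weight is held upright and still, gripped at 39 mm. Its underside is about 100 mm above the dial's face. The job took about 24 s of the 72 s allowed.
- **Position over the dial:** By the arm's own pose the tool is about 1 mm from the dial's middle as measured from the top camera. The wrist camera put the dial's middle about 3.5 mm from the tool. A rough reading of the weight's underside in the scene view came out about 8 mm off. All are well inside the 35 mm allowed.
- **Everything else:** The blue weight stands upright and released, about 7 mm from its tray's middle. The bowl, hammer and tin look unmoved in the top view, and nothing came near the dial.

No check failed. The cameras disagreed with each other by a few millimetres. While I was setting the red weight down, the wrist force briefly swung between +7 and −5 N before settling. Setting the blue weight down gave one short reading of 22 N.

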